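# Cap the tint samples and start the shaker with its key

## Robot

A 7-joint arm with a two-finger parallel gripper is mounted at the origin on the work surface. World frame = base frame: x ahead of the robot, y to its left, z up, the work surface at z = 0. Lengths are in mm, angles in rad, forces in N, time in s.
With the tool pointing down it reaches from about 350 to 900 mm from the base axis. Payload 19.9 kg.
Tool frame: the origin (TCP) lies between the finger pads; the fingertips stand 25 mm ahead of it and the grasp point (between the pads) lies 6 mm ahead of it (arm.tip_extent is the distance from the TCP to the fingertips, in mm); z points along the fingers, x is the direction in which the jaws open and shut, and the axes are right-handed (so a half turn about z gives the same grasp; the last joint's range is limited). The gripper opens to 94 mm and grips with 3 to 60 N. Pads are 16 mm wide; open, the fingers measure 119 mm over their backs; the gripper's body (75 mm by 177 mm) begins 78 mm behind the grasp point.
Start: joints at [1.071, 0.417, -0.01, 1.614, 0.005, 1.111, -0.053], TCP at [276.787, -560.348, 230.425] pointing down, gripper open.
Joint ranges: [-2.81, 2.81], [-0.39, 2.02], [-1.27, 1.25], [0.06, 2.57], [-1.19, 4.33], [0.19, 2], [-2.82, 2.82]. Speed limits (rad/s): [1.89, 1.89, 2.39, 2.39, 3.01, 3.01, 3.01].

## Interface

Orientations are given as a rotation vector (axis times angle).
In Python, from workcell import arm, viewer, workorder, nets gives the robot as it stands.
- The arm moves only by the tool jog_arm, never from a script. Its argument "motion" is a list of rows, each an object of numbers: "dx", "dy", "dz": the shift along the tool's x, y, z in mm; "ax", "ay", "az": the turn, a rotation vector about the tool's x, y, z in rad; "fingers": the opening in per cent of the stroke, from 0 (shut) to 100 (fully open). A call has 1 to 10 rows; each row is the pose to reach, as a shift and turn from the pose commanded when the call began, along the tool's axes at that moment; what a row does not reach only later rows make up. A row lasts 1/8 s, in which the tool goes at most 62.5 mm and 10.7 degrees, less where a joint would pass 70% of its speed; a pose out of reach is approached as far as the arm can. A call with a gripper value outside its range is refused whole. The fingers move at their own pace and stop on an object; the grip force is fixed at half the most. Time passes only in rows, so rows that repeat a pose let the fingers close. It gives the time, the measured TCP pose, the force and the opening at its end, in the units of the state.
- arm.observe(): the state, without advancing time (a new reading comes with each control period).
- viewer.snapshot(name): name is "side" or "top" or "wrist"; returns a dict with "img" (400x640x3 uint8, blue, green, red), "mtx" (3x3 intrinsics, pixels), "distortion" ([k1, k2, p1, p2, k3] as OpenCV has them; the pictures are not rectified), "rvec" (rotation vector, rad) and "tvec" (3), from world to camera coordinates, as OpenCV has them; the wrist camera has in their place "mount" (4x4, takes a point from camera to tool coordinates, whose origin is the TCP and whose axes are the tool frame's). Camera axes: x right, y down, z forward; pixel columns grow to the right and rows downward; lengths in mm; the calibration is good to about 2 mm. A picture is of the moment at which its call begins: read the wrist's pose just before it. There is no depth.
- workorder.finish_job(): hands the job in, once; it reports no verdict.
Trained networks look in a picture, given as the dict that the camera call returned (one of the last four; its "shot" number tells which), for a name from the list of things; names that differ only in an ending like _2 or _b are one class to them, and where a whole thing is asked for, a point or a joint stands for the part that bears it (a point fixed in the world has none). Each returns a list of dicts, best first, with "confidence" (0 to 1); they miss things now and then, are a little off and sometimes report something else, mostly with a low value. They report only what shows in the picture. A call takes as long as a camera call.
- nets.boxes_of(thing, picture): "bbox" ([centre column, centre row, width, height] in pixels, round what is visible of it).
- nets.mark_of(thing, picture): "xy" ([column, row] in pixels: a listed point, or the origin of a listed thing).
The state is a dict: "time_s": time; "joint_pos": joint angles; "dq": joint speeds; "tau": joint torques, N m; "tool_pos": TCP position; "tool_rot": TCP orientation; "force": force on the tool from outside, world axes, zero at the start; "moment": the same for the moment, N m; "grip_width": opening from 0.0 (shut) to 1.0 (fully open).
Only numpy, scipy, OpenCV 4.12 (cv2) and the standard library are available. Lean on these libraries where they do the work, as an engineer would, in place of code of your own. Each camera call takes 0.05 s, during which the arm holds its last target. There are 200 camera calls.

## Task

Press shut the two open flip caps on the tint sample tubes in the shaker's cradle. Then take the red key out of the wooden key stand, work it past the sticky pins fully home into the key switch on the grey control box, and only then turn it a quarter turn clockwise (seen from above) to its stop. The switch springs back, so finish while still gripping the key and holding it turned; leave the other keys, the closed tubes and the other things on the bench where they are.

Things in the scene. Friction and masses are not known exactly. Their poses are not given: they have to be found in the camera images.
- tube_a: White sample tube with a red band, 28 mm across and 84 mm tall, standing upright and held fast in the shaker's cradle. Origin: centre of its underside; z up; its x axis points horizontally from the tube's axis to the cap's hinge. The closed cap's top is flat, 90 mm above the origin. The four tubes stand in one row along their common y axis, 50 mm apart, in any order.
- tube_b: White sample tube with an orange band, 28 mm across and 84 mm tall, standing upright and held fast in the shaker's cradle. Origin: centre of its underside; z up; its x axis points horizontally from the tube's axis to the cap's hinge. The closed cap's top is flat, 90 mm above the origin. The four tubes stand in one row along their common y axis, 50 mm apart, in any order.
- tube_c: White sample tube with a blue band, 28 mm across and 84 mm tall, standing upright and held fast in the shaker's cradle. Origin: centre of its underside; z up; its x axis points horizontally from the tube's axis to the cap's hinge. The closed cap's top is flat, 90 mm above the origin. The four tubes stand in one row along their common y axis, 50 mm apart, in any order.
- tube_d: White sample tube with a green band, 28 mm across and 84 mm tall, standing upright and held fast in the shaker's cradle. Origin: centre of its underside; z up; its x axis points horizontally from the tube's axis to the cap's hinge. The closed cap's top is flat, 90 mm above the origin. The four tubes stand in one row along their common y axis, 50 mm apart, in any order.
- cap_a (a joint): Angle (rad) of tube_a's grey flip cap: 0 = shut, 1.57 = upright, 1.9 at most. Starts open. Disc 31 mm across, 6 mm thick; level hinge line parallel to the tube's y, 18 mm from the tube's axis on its +x side, 84 mm above the tube's origin; lip ends 40 mm from the hinge. Stiff hinge (0.012 N m): stays at any angle, closes with under 2 N on its back.
- cap_b (a joint): Angle (rad) of tube_b's grey flip cap: 0 = shut, 1.57 = upright, 1.9 at most. Starts open. Disc 31 mm across, 6 mm thick; level hinge line parallel to the tube's y, 18 mm from the tube's axis on its +x side, 84 mm above the tube's origin; lip ends 40 mm from the hinge. Stiff hinge (0.012 N m): stays at any angle, closes with under 2 N on its back.
- cap_c (a joint): Angle (rad) of tube_c's grey flip cap: 0 = shut, 1.57 = upright, 1.9 at most. Starts shut; keep it shut. Disc 31 mm across, 6 mm thick; level hinge line parallel to the tube's y, 18 mm from the tube's axis on its +x side, 84 mm above the tube's origin; lip ends 40 mm from the hinge. Stiff hinge (0.012 N m): stays at any angle, closes with under 2 N on its back.
- cap_d (a joint): Angle (rad) of tube_d's grey flip cap: 0 = shut, 1.57 = upright, 1.9 at most. Starts shut; keep it shut. Disc 31 mm across, 6 mm thick; level hinge line parallel to the tube's y, 18 mm from the tube's axis on its +x side, 84 mm above the tube's origin; lip ends 40 mm from the hinge. Stiff hinge (0.012 N m): stays at any angle, closes with under 2 N on its back.
- shaker: White fixed bench shaker, 170 x 240 x 58 mm, with an aluminium cradle plate (60 x 210 mm, top 110 mm above the bench) through which the tubes stand. Origin: centre of its underside on the bench; axes parallel to those of the tubes.
- key_red: The shaker's key, the one to use. Red bow 12 mm thick (x), 30 wide (y), 36 tall; round steel collar 26 mm across; blade 5 mm thick (x), 14 wide (y), 32 long with bevelled tip, pointing down. Origin: blade tip; z up the key: blade 0-32, collar 32-40, bow 40-76 mm. 35-70 g. Both ways round alike.
- key_blue: Another machine's key, leave it. Blue bow 12 mm thick (x), 30 wide (y), 36 tall; round steel collar 26 mm across; blade 5 mm thick (x), 14 wide (y), 32 long with bevelled tip, pointing down. Origin: blade tip; z up the key: blade 0-32, collar 32-40, bow 40-76 mm. 35-70 g. Both ways round alike.
- key_yellow: Another machine's key, leave it. Yellow bow 12 mm thick (x), 30 wide (y), 36 tall; round steel collar 26 mm across; blade 5 mm thick (x), 14 wide (y), 32 long with bevelled tip, pointing down. Origin: blade tip; z up the key: blade 0-32, collar 32-40, bow 40-76 mm. 35-70 g. Both ways round alike.
- stand: Fixed wooden key stand, 60 x 140 x 50 mm, three slots 37 mm deep in a row along y, 44 mm apart, each loosely holding one key upright, in any order, axes parallel to the stand's. The collars rest on its top, so the bows' undersides are 58 mm above the bench. Origin: centre of its underside.
- control_box: Fixed grey control box, 150 x 150 x 75 mm, key switch in its top, three small flat lamps beyond it. Origin: centre of its underside on the bench. The switch's axis is vertical, 20 mm from the centre towards the box's -x.
- keyway (a point): Centre of the switch's level round face (39 mm across, 79 mm above the bench), at the keyway's mouth. Keyway: vertical slot 6.4 mm along x, 15.4 mm along y, 36 deep, drawn black, mouth funnelled 3 mm on every side. Axes turn with the switch; at rest parallel to the box's. Hidden spring pins 12 and 21 mm down rub the blade's edges: up to about 10 N to push in; a small yaw wiggle helps.
- switch (a joint): Turn of the key switch (rad), clockwise seen from above: 0 = off (rest), stop at 1.60. A spring returns it: 0.015 N m at rest, 0.065 N m at the stop. The key has about 0.1 rad of play in the keyway. When home, the key's collar rests on the switch's face.
- tin: Loose paint tin with a blue label, 90 mm across, 110 mm tall, origin at the centre of its underside. Leave it.
- tape: Loose roll of paper tape lying flat, 72 mm across, 28 mm tall, origin at the centre of its underside. Leave it.
- driver: Loose screwdriver with a blue handle lying on the bench, along its x axis. Leave it.
- mouse: Loose black computer mouse, 100 x 60 x 22 mm, origin at the centre of its underside. Leave it.

How it is judged (in metres and radians):
On the way, in this order (a step that is already met when the one before it is completed fails the run):
1. both open caps pressed shut (value of joint each of cap_a, cap_b, cap_c, cap_d below 0.1 rad), for 0.2 s.
2. red key fully home in the switch, not yet turned (z of key_red in the frame of keyway below -0.029 m and horizontal distance between key_red and keyway below 0.004 m and angle between key_red's own z axis and vertical below 0.12 rad and value of joint switch below 0.35 rad), for 0.1 s.
3. key turned a quarter clockwise (z of key_red in the frame of keyway below -0.029 m and horizontal distance between key_red and keyway below 0.004 m and angle between key_red's own z axis and vertical below 0.12 rad and value of joint switch above 1.4 rad), for 0.3 s.
At the end, for the whole second after the job is handed in: The red key is in the switch with its collar within 3 mm of the switch face, upright, held turned at least 1.4 rad clockwise by the fingers gripping it (over 2 N); all four caps are within 0.1 rad of shut; the other keys, tin, tape, screwdriver and mouse are within 30 mm of where they began (all of step 1 and all of step 3 and contact force between the fingers and key_red above 2 N and distance of each of key_blue, key_yellow, tin, tape, driver, mouse from where it was at the start of the episode below 0.03 m); the arm keeps its last pose, push and grip.
It fails at once if the switch is turned before the key is fully home (value of joint switch above 0.5 rad and z of key_red in the frame of keyway above -0.027 m).
It fails at once if a closed cap is opened (value of joint any of cap_c, cap_d above 0.4 rad).
It fails at once if another key or a bystander is moved (distance of any of key_blue, key_yellow, tin, tape, driver, mouse from where it was at the start of the episode above 0.03 m).
It also fails if it takes over 72 s, if anything falls off the work surface, if the arm or the gripper's body presses on something with over 40 N, if the wrist force passes 120 N, or if a joint passes its speed limit or range.

## Working session

There is one attempt and no reset: what is moved stays moved. The work goes in short steps, Python scripts to look and compute and a tool call to move; the robot and the scene stay as the last step left them, time stands still between calls to the robot, and variables do not carry over. Pictures are saved under pics/ and viewed, about 8 in all and at most 12, crops included, and the job is handed in when it is done.

Besides the shell and the picture viewer there is one more tool, called after "Call:" as name(argument=value, ...), one argument or row to a line, values as JSON. jog_arm: Moves the arm, as the interface text tells. Its arguments: {"type":"object","properties":{"motion":{"type":"array"}},"required":["motion"]}

```bash
mkdir -p pics; ls; cat > h.py <<'E'
import numpy as np, cv2
from scipy.spatial.transform import Rotation as R
from workcell import arm, viewer, workorder, nets
def snap(n):
    s=arm.observe(); p=viewer.snapshot(n)
    if n=="wrist":
        M=np.array(p["mount"]); T=np.eye(4); T[:3,:3]=R.from_rotvec(s["tool_rot"]).as_matrix(); T[:3,3]=s["tool_pos"]
        C=T@M
    else:
        Rm=cv2.Rodrigues(np.array(p["rvec"],float))[0]; C=np.eye(4); C[:3,:3]=Rm.T; C[:3,3]=-Rm.T@np.array(p["tvec"],float).ravel()
    p["C"]=C; return p
def toplane(p,xy,z):
    u=cv2.undistortPoints(np.array([[xy]],float),np.array(p["mtx"],float),np.array(p["distortion"],float)).ravel()
    d=p["C"][:3,:3]@np.array([u[0],u[1],1]); o=p["C"][:3,3]
    return o+d*(z-o[2])/d[2]
def proj(p,P):
    W=np.linalg.inv(p["C"]); return cv2.projectPoints(np.array(P,float).reshape(-1,3),cv2.Rodrigues(W[:3,:3])[0],W[:3,3],np.array(p["mtx"],float),np.array(p["distortion"],float))[0].reshape(-1,2)
E
python3 - <<'E'
from h import *
s=arm.observe(); print({k:np.round(v,3) for k,v in s.items()}, arm.tip_extent)
for n in ["top","side"]:
    p=snap(n); cv2.imwrite(f"pics/{n}0.png",p["img"]); print(n,p["C"].round(2).tolist(),p["mtx"])
    for t,z in [("tube_a",0),("cap_a",0),("shaker",0),("key_red",0),("stand",0),("control_box",0),("keyway",79),("tin",0),("tape",0),("driver",0),("mouse",0)]:
        for f in (nets.mark_of,nets.boxes_of):
            for r in f(t,p)[:4]:
                print(t,{k:np.round(v,2).tolist() for k,v in r.items()}, toplane(p,r["xy"],z).round(0)[:2] if "xy" in r else "")
E
```

```text
pics
{'time_s': np.float64(0.0), 'joint_pos': array([ 1.07 ,  0.418, -0.01 ,  1.614,  0.005,  1.111, -0.053]), 'dq': array([-0.001,  0.002, -0.   , -0.   ,  0.003,  0.001, -0.001]), 'tau': array([ 1.0000e-03, -8.5124e+01,  6.3900e-01, -4.2599e+01, -4.9000e-02,
        1.9000e-02,  0.0000e+00]), 'tool_pos': array([ 276.632, -560.085,  229.838]), 'tool_rot': array([-2.668e+00,  1.658e+00,  2.000e-03]), 'force': array([-0.129,  0.85 , -0.032]), 'moment': array([0.037, 0.012, 0.067]), 'grip_width': np.float64(0.996)} 25.0
top [[-0.02, -0.98, 0.18, 462.37], [-1.0, 0.02, -0.01, 42.84], [0.01, -0.18, -0.98, 971.3], [0.0, 0.0, 0.0, 1.0]] [[394.35910348   0.         323.31511729]
 [  0.         394.35910348 193.71224329]
 [  0.           0.           1.        ]]
tube_a {'xy': [171.8, 240.6], 'confidence': 0.7} [527. 402.]
tube_a {'xy': [218.1, 237.0], 'confidence': 0.65} [533. 289.]
tube_a {'xy': [237.6, 234.8], 'confidence': 0.62} [538. 242.]
tube_a {'bbox': [231.0, 234.7, 17.4, 20.3], 'confidence': 0.78} 
tube_a {'bbox': [208.2, 234.4, 20.3, 21.5], 'confidence': 0.77} 
tube_a {'bbox': [183.6, 233.2, 24.8, 21.3], 'confidence': 0.49} Traceback (most recent call last):
  File "<stdin>", line 7, in <module>
ValueError: it knows: control_box, driver, key_blue, key_red, key_yellow, keyway, mouse, shaker, stand, tape, tin, tube
```

```bash

python3 - <<'E'
from h import *
for n in ["top","side"]:
    p=snap(n); cv2.imwrite(f"pics/{n}0.png",p["img"])
    for t,z in [("tube",68),("shaker",0),("key_red",13),("key_blue",13),("key_yellow",13),("stand",0),("control_box",0),("keyway",79),("tin",0),("tape",0),("driver",0),("mouse",0)]:
        for f in (nets.mark_of,nets.boxes_of):
            try: rr=f(t,p)[:5]
            except Exception as e: print(e); continue
            for r in rr:
                if r["confidence"]>.3: print(n,t,*[np.round(v,2).tolist() for k,v in r.items()], toplane(p,r["xy"],z).round(0)[:2] if "xy" in r else "")
E
```

```text
top tube [170.5, 238.9] 0.77 [527. 380.]
top tube [191.4, 236.4] 0.68 [531. 333.]
top tube [240.6, 235.4] 0.68 [531. 221.]
top tube [476.5, 245.9] 0.59 [ 495. -316.]
top tube [333.2, 274.4] 0.55 [439.  12.]
top tube [206.7, 234.3, 14.6, 21.0] 0.72 
top tube [159.2, 232.3, 24.1, 14.5] 0.54 
top tube [184.6, 233.1, 26.9, 17.9] 0.48 
top tube [231.2, 233.3, 19.1, 18.5] 0.47 
top shaker [213.9, 238.7] 0.82 [529. 300.]
top shaker [208.4, 237.8, 106.0, 78.3] 0.59 
top key_red [316.2, 272.1] 0.51 [444.  51.]
top key_red [331.0, 266.5] 0.35 [456.  15.]
top key_blue [332.8, 273.7] 0.4 [439.  11.]
top key_blue [334.6, 270.6, 16.4, 6.2] 0.58 
top key_yellow [352.9, 269.7] 0.66 [447. -37.]
top key_yellow [355.6, 271.5, 9.1, 10.7] 0.4 
top stand [331.9, 268.0] 0.67 [452.  13.]
top stand [333.1, 269.0, 64.1, 27.2] 0.76 
top control_box [466.8, 241.0] 0.94 [ 510. -321.]
top control_box [475.0, 240.8, 81.5, 84.1] 0.96 
top keyway [477.4, 246.7] 0.72 [ 492. -314.]
top keyway [479.1, 245.8, 16.1, 15.1] 0.55 
top tin [275.7, 143.3] 0.64 [769. 148.]
top tin [317.3, 269.5] 0.61 [450.  48.]
top tin [274.0
[... 1315 characters left out ...]
e control_box [358.6, 159.1, 55.9, 46.6] 0.92 
side keyway [329.6, 308.7] 0.61 [522. 354.]
side keyway [295.2, 167.6] 0.52 [ 708. -176.]
side keyway [362.9, 150.8] 0.38 [ 498. -315.]
side keyway [275.5, 209.8, 16.4, 47.8] 0.59 
side keyway [363.8, 151.5, 10.3, 8.2] 0.49 
side tin [253.6, 251.2] 0.74 [769. 138.]
side tin [254.2, 239.1, 34.9, 49.6] 0.66 
side tape [297.9, 224.3, 27.4, 22.4] 0.83 
side tape [358.1, 160.2, 56.7, 51.7] 0.74 
side tape [333.8, 269.2, 23.5, 16.6] 0.68 
side tape [326.8, 308.6, 16.7, 39.3] 0.6 
side driver [271.2, 211.7] 0.65 [759. -36.]
side driver [323.4, 276.0, 7.8, 12.8] 0.5 
side mouse [296.2, 164.7] 0.52 [ 730. -300.]
side mouse [295.3, 163.8, 29.8, 14.1] 0.73
```

View pics/top0.png

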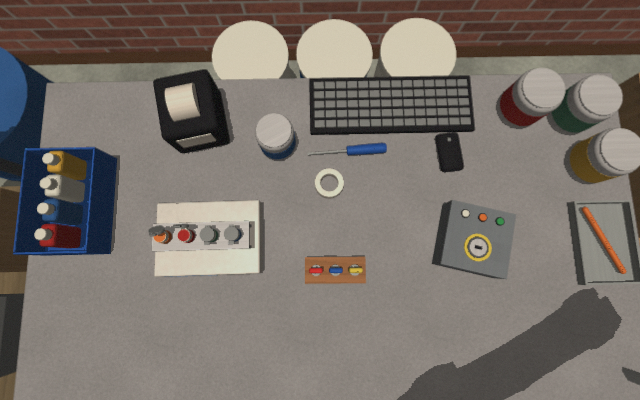

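View pics/side0.png

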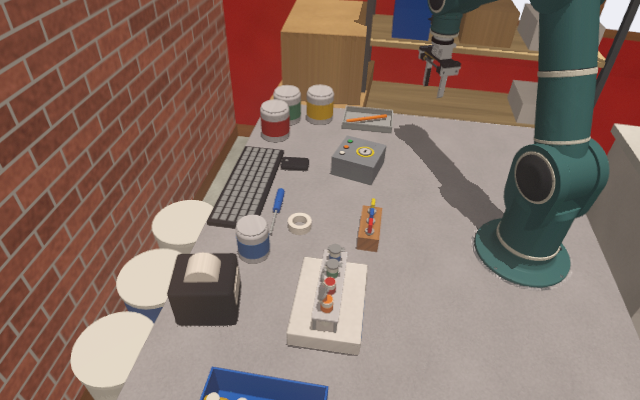

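```bash
cat >> h.py <<'E'
def go(P,yaw,s=None,rows=None):
    """tool-frame shift/turn for world TCP P, tool pointing down with tool x at world yaw (deg)"""
    s=s or arm.observe(); R0=R.from_rotvec(s["tool_rot"])
    x=np.array([np.cos(np.radians(yaw)),np.sin(np.radians(yaw)),0]); z=np.array([0,0,-1.])
    R1=R.from_matrix(np.column_stack([x,np.cross(z,x),z]))
    d=R0.inv().apply(np.array(P)-s["tool_pos"]); a=(R0.inv()*R1).as_rotvec()
    print("to",np.round(P,1),"d",d.round(1),"a",a.round(4)," from yaw",np.degrees(np.arctan2(*R0.as_matrix()[1::-1,0])).round(2),"tilt z",R0.as_matrix()[:,2].round(3))
def st():
    s=arm.observe(); print("t",s["time_s"].round(2),"pos",s["tool_pos"].round(1),"q",s["joint_pos"].round(2),"F",s["force"].round(1),"M",s["moment"].round(2),"g",round(float(s["grip_width"]),3))
E
python3 - <<'E'
from h import *
p=snap("wrist"); print(np.array(p["mount"]).round(2).tolist(),p["mtx"][0][0]); print(p["C"].round(2))
go([430,-315,330],0)
p=snap("top"); im=p["img"]; c=np.hstack([cv2.resize(im[195:280,145:265],None,fx=4,fy=4,interpolation=3),cv2.resize(im[240:325,300:380],None,fx=4,fy=4,interpolation=3)])
print(c.shape); cv2.imwrite("pics/crop.png",c[:,:800])
E
```

```text
[[1.0, 0.0, 0.0, 0.17], [-0.0, 0.96, 0.27, -77.65], [-0.0, -0.27, 0.96, -154.12], [0.0, 0.0, 0.0, 1.0]] 294.7771892917494
[[ 4.4000e-01 -8.6000e-01 -2.4000e-01  3.4648e+02]
 [-9.0000e-01 -4.3000e-01 -1.2000e-01 -5.2614e+02]
 [ 0.0000e+00  2.7000e-01 -9.6000e-01  3.8456e+02]
 [ 0.0000e+00  0.0000e+00  0.0000e+00  1.0000e+00]]
to [ 430 -315  330] d [-152.1 -246.   -99.6] a [-0.000e+00  1.000e-04 -1.112e+00]  from yaw -63.72 tilt z [-0.  0. -1.]
(340, 800, 3)
```

View pics/crop.png

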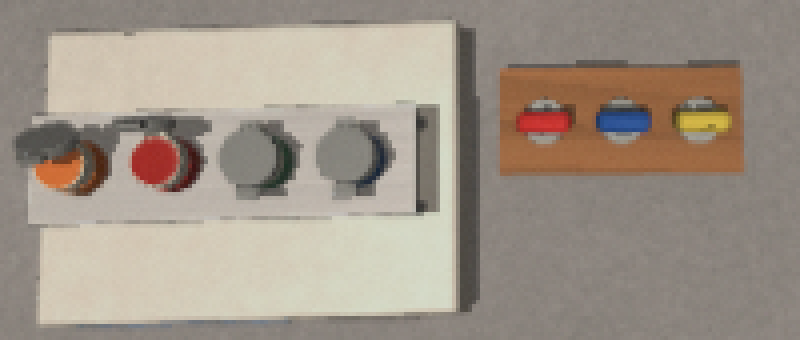

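Call:
jog_arm(
  motion=[
    {"dx":-30,"dy":-50,"dz":-20,"az":-0.16},
    {"dx":-60,"dy":-100,"dz":-40,"az":-0.33},
    {"dx":-90,"dy":-150,"dz":-50,"az":-0.5},
    {"dx":-130,"dy":-200,"dz":-50,"az":-0.67},
    {"dx":-140,"dy":-260,"dz":-50,"az":-0.84},
    {"dx":-130,"dy":-291,"dz":-50,"az":-1.0},
    {"dx":-130,"dy":-291,"dz":-50,"az":-1.112},
    {"dx":-130,"dy":-291,"dz":-50,"az":-1.112},
  ],
)

```text
invalid input
```

```bash

python3 - <<'E'
from h import *
st(); p=snap("wrist"); cv2.imwrite("pics/w1.png",p["img"]); print(p["C"].round(3).tolist())
for t,z in [("keyway",79),("control_box",0)]:
    for r in nets.mark_of(t,p)[:3]: print(t,r,toplane(p,r["xy"],z).round(1))
go([450,13,280],0); go([450,13,280],90)
E
```

```text
Traceback (most recent call last):
  File "h.py", line 26, in st
    s=arm.observe(); print("t",s["time_s"].round(2),"pos",s["tool_pos"].round(1),"q",s["joint_pos"].round(2),"F",s["force"].round(1),"M",s["moment"].round(2),"g",round(float(s["grip_width"]),3))
                               ^^^^^^^^^^^^^^^^^
AttributeError: 'float' object has no attribute 'round'
```

Call:
jog_arm(
  motion=[
    {"dx":-30,"dy":-50,"dz":-20,"ax":0,"ay":0,"az":-0.16,"fingers":100},
    {"dx":-60,"dy":-100,"dz":-40,"ax":0,"ay":0,"az":-0.33,"fingers":100},
    {"dx":-90,"dy":-150,"dz":-50,"ax":0,"ay":0,"az":-0.5,"fingers":100},
    {"dx":-120,"dy":-200,"dz":-50,"ax":0,"ay":0,"az":-0.67,"fingers":100},
    {"dx":-125,"dy":-250,"dz":-50,"ax":0,"ay":0,"az":-0.84,"fingers":100},
    {"dx":-125,"dy":-300,"dz":-50,"ax":0,"ay":0,"az":-1.0,"fingers":100},
    {"dx":-125,"dy":-300,"dz":-50,"ax":0,"ay":0,"az":-1.112,"fingers":100},
    {"dx":-125,"dy":-300,"dz":-50,"ax":0,"ay":0,"az":-1.112,"fingers":100},
  ],
)

```text
time_s: 3.75
tool_pos: [490.4, -315.4, 280.2]
tool_rot: [-3.141, 0.0, 0.001]
force: [-0.6, -0.2, 0.0]
grip_width: 0.999
```

```bash
sed -i 's/"t",s\["time_s"\].round(2)/"t",s["time_s"]/; s/s=arm.observe(); print("t"/s={k:np.array(v) for k,v in arm.observe().items()}; print("t"/' h.py
python3 - <<'E'
from h import *
st(); p=snap("wrist"); cv2.imwrite("pics/w1.png",p["img"]); print(p["C"].round(3).tolist())
for t,z in [("keyway",79),("control_box",0)]:
    for r in nets.mark_of(t,p)[:3]: print(t,r,toplane(p,r["xy"],z).round(1))
go([450,13,280],0); go([450,13,280],90)
E
```

```text
t 3.75 pos [ 490.4 -315.4  280.2] q [ 0.79  0.32 -0.34  1.65  0.11  1.19  0.42] F [-0.6 -0.2  0. ] M [-0.05 -0.09 -0.06] g 0.999
[[1.0, 0.001, -0.001, 490.101], [0.0, -0.963, -0.269, -237.622], [-0.001, 0.269, -0.963, 434.376], [0.0, 0.0, 0.0, 1.0]]
keyway {'xy': [316.5, 186.8], 'confidence': 0.96} [ 488.6 -316.6   79. ]
control_box {'xy': [329.3, 180.7], 'confidence': 0.66} [ 507.5 -324.8    0. ]
to [450  13 280] d [ -41.1 -328.8    0.4] a [ 0.0003  0.0001 -0.0036]  from yaw -0.2 tilt z [-0. -0. -1.]
to [450  13 280] d [ -41.1 -328.8    0.4] a [ 1.0000e-04  3.0000e-04 -1.5744e+00]  from yaw -0.2 tilt z [-0. -0. -1.]
```

View pics/w1.png

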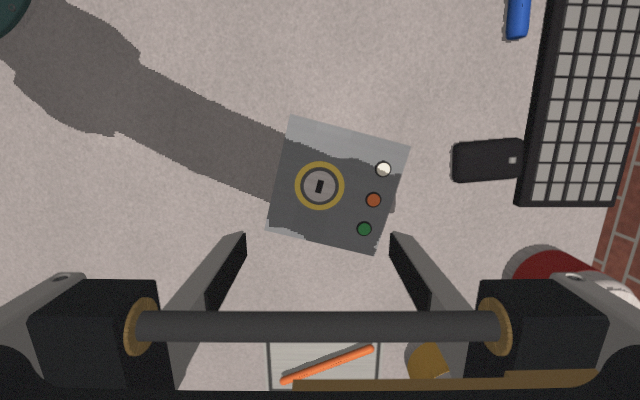

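Call:
jog_arm(
  motion=[
    {"dx":-8,"dy":-55,"dz":0,"ax":0,"ay":0,"az":0,"fingers":100},
    {"dx":-16,"dy":-110,"dz":0,"ax":0,"ay":0,"az":0,"fingers":100},
    {"dx":-24,"dy":-165,"dz":0,"ax":0,"ay":0,"az":0,"fingers":100},
    {"dx":-32,"dy":-220,"dz":0,"ax":0,"ay":0,"az":0,"fingers":100},
    {"dx":-40,"dy":-275,"dz":0,"ax":0,"ay":0,"az":0,"fingers":100},
    {"dx":-41,"dy":-329,"dz":0,"ax":0,"ay":0,"az":0,"fingers":100},
    {"dx":-41,"dy":-329,"dz":0,"ax":0,"ay":0,"az":0,"fingers":100},
  ],
)

```text
time_s: 4.78
tool_pos: [449.1, 16.6, 281.0]
tool_rot: [3.142, 0.004, 0.002]
force: [0.5, -0.9, 0.1]
grip_width: 0.999
```

```bash

python3 - <<'E'
from h import *
st(); p=snap("wrist"); cv2.imwrite("pics/w2.png",p["img"])
import pickle; pickle.dump(p,open("w2.pkl","wb"))
hsv=cv2.cvtColor(p["img"],cv2.COLOR_BGR2HSV)
def blobs(m,lo=60):
    n,l,s,c=cv2.connectedComponentsWithStats(m.astype(np.uint8)); return [(s[i].tolist(),c[i].round(1).tolist()) for i in range(1,n) if s[i,4]>lo]
sat=hsv[...,1]>150
roi=np.zeros_like(sat); roi[60:300,150:500]=1
H=hsv[...,0]
print("red",blobs(sat&roi&((H<5)|(H>172))&(hsv[...,2]>80)));print("blue",blobs(sat&roi&(H>100)&(H<125)));print("yel",blobs(sat&roi&(H>22)&(H<35)))
# box picture
q=dict(p); im=cv2.imread("pics/w1.png"); q["C"]=np.array([[1.0, 0.001, -0.001, 490.101], [0.0, -0.963, -0.269, -237.622], [-0.001, 0.269, -0.963, 434.376], [0,0,0,1]])
h=cv2.cvtColor(im,cv2.COLOR_BGR2HSV); y=(h[...,0]>20)&(h[...,0]<35)&(h[...,1]>120); y[:150]=0;y[225:]=0;y[:,:280]=0;y[:,360:]=0
pts=np.argwhere(y)[:,::-1]; W=np.array([toplane(q,a.astype(float),79)[:2] for a in pts]); e=cv2.fitEllipse(cv2.convexHull(W.astype(np.float32)));print("ring",e)
g=im.max(2)<50; g[:170]=0;g[203:]=0;g[:,:305]=0;g[:,335:]=0
pts=np.argwhere(g)[:,::-1]; W=np.array([toplane(q,a.astype(float),79)[:2] for a in pts]); w,v=np.linalg.eigh(np.cov(W.T));print("slot",W.mean(0),v[:,1],np.sqrt(w*12),len(W))
c=[toplane(q,a,75) for a in ([290.,115],[410,147])]; print("edge",c, np.degrees(np.arctan2(*(c[1]-c[0])[1::-1])))
for t,z in [("stand",0),("key_red",13),("key_blue",13),("key_yellow",13)]:
    for r in nets.mark_of(t,p)[:2]: print(t,np.round(r["xy"],1),round(r["confidence"],2),toplane(p,r["xy"],z).round(1))
go([510,325,330],90)
E
```

```text
t 4.775 pos [449.1  16.6 281. ] q [ 0.45  0.07 -0.58  1.95  0.04  1.13 -0.14] F [ 0.5 -0.9  0.1] M [-0.05 -0.09  0.  ] g 0.999
red [([314, 145, 10, 27, 252], [318.5, 158.5])]
blue [([313, 181, 10, 26, 206], [317.3, 193.8])]
yel []
ring ((491.66796875, -315.2162780761719), (60.80511474609375, 60.93975830078125), 32.59859848022461)
slot [ 491.60387782 -315.96366345] [0.23131785 0.97287823] [ 6.55157167 15.75347014] 65
edge [array([ 457.54341982, -231.45655566,   75.        ]), array([ 601.35414008, -268.35249442,   75.        ])] -14.389392498171768
stand [319.1 184.2] 0.59 [451.3   1.6   0. ]
key_red [317.9 151.9] 0.9 [449.3  51.2  13. ]
key_blue [318.2 187.1] 0.83 [449.9   0.   13. ]
key_yellow [316.5 211.9] 0.7 [447.5 -38.1  13. ]
to [510 325 330] d [  59.8 -312.7  -49.6] a [-1.0000e-04  2.0000e-04 -1.5733e+00]  from yaw -0.14 tilt z [-0. -0. -1.]
```

View pics/w2.png

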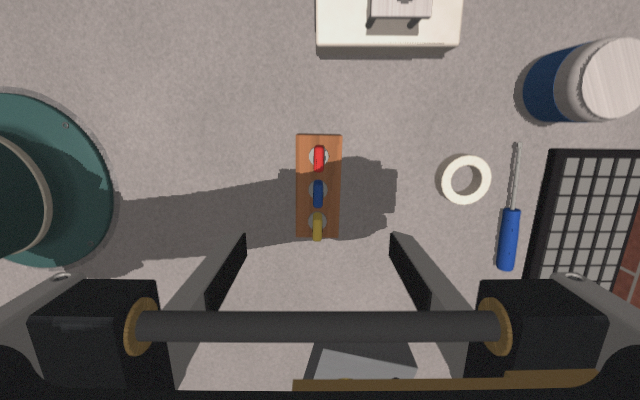

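Call:
jog_arm(
  motion=[
    {"dx":10,"dy":-40,"dz":-20,"ax":0,"ay":0,"az":-0.18,"fingers":100},
    {"dx":20,"dy":-80,"dz":-40,"ax":0,"ay":0,"az":-0.36,"fingers":100},
    {"dx":30,"dy":-120,"dz":-50,"ax":0,"ay":0,"az":-0.54,"fingers":100},
    {"dx":40,"dy":-160,"dz":-50,"ax":0,"ay":0,"az":-0.72,"fingers":100},
    {"dx":50,"dy":-200,"dz":-50,"ax":0,"ay":0,"az":-0.9,"fingers":100},
    {"dx":60,"dy":-240,"dz":-50,"ax":0,"ay":0,"az":-1.08,"fingers":90},
    {"dx":60,"dy":-280,"dz":-50,"ax":0,"ay":0,"az":-1.26,"fingers":80},
    {"dx":60,"dy":-313,"dz":-50,"ax":0,"ay":0,"az":-1.44,"fingers":60},
    {"dx":60,"dy":-313,"dz":-50,"ax":0,"ay":0,"az":-1.57,"fingers":40},
    {"dx":60,"dy":-313,"dz":-50,"ax":0,"ay":0,"az":-1.57,"fingers":40},
  ],
)

```text
time_s: 6.28
tool_pos: [510.0, 325.8, 329.9]
tool_rot: [-2.224, -2.218, 0.001]
force: [0.2, 1.0, 0.4]
grip_width: 0.518
```

```bash

python3 - <<'E'
from h import *
st(); p=snap("wrist"); cv2.imwrite("pics/w3.png",p["img"])
import pickle; pickle.dump(p,open("w3.pkl","wb"))
for r in nets.mark_of("tube",p)[:5]: print(np.round(r["xy"],1),round(r["confidence"],2),[toplane(p,r["xy"],z).round(1) for z in (30,68)])
for r in nets.mark_of("shaker",p)[:1]: print(np.round(r["xy"],1),round(r["confidence"],2),toplane(p,r["xy"],0))
E
```

```text
t 6.275 pos [510.  325.8 329.9] q [ 0.05  0.45 -0.93  1.52  0.36  1.36  0.66] F [0.2 1.  0.4] M [ 0.11 -0.15 -0.08] g 0.518
[316.8 188.9] 0.82 [array([534.9, 324.1,  30. ]), array([526.2, 324.2,  68. ])]
[249.4 191. ] 0.77 [array([538. , 217.3,  30. ]), array([529.1, 226.4,  68. ])]
[352.2 187.7] 0.75 [array([533.1, 379.9,  30. ]), array([524.6, 375.4,  68. ])]
[303.1 182.3] 0.72 [530.3291211  301.10180701   0.        ]
```

View pics/w3.png

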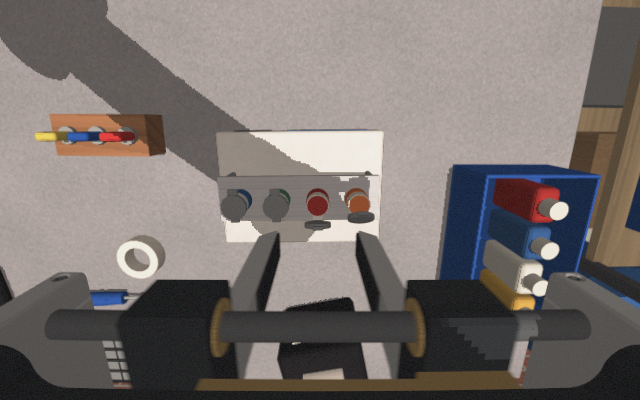

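```bash

python3 - <<'E'
from h import *
import pickle; p=pickle.load(open("w3.pkl","rb"))
for n,xy,z in [("blue",[235,206.],148),("green",[276,205.],148),("red",[318,203.],142),("orange",[357,201.],142)]:
    print(n,toplane(p,xy,z).round(1), toplane(p,xy,z-15).round(1))
cs=[toplane(p,a,58) for a in ([217.,132],[382,131],[227,242],[380,240])]; print(np.round(cs,1), np.mean(cs,0).round(1))
c=p["img"][120:250,210:390]; cv2.imwrite("pics/c3.png",cv2.resize(c,None,fx=4.4,fy=4.4,interpolation=3))
E
```

```text
blue [528.6 227.1 148. ] [532.9 222.7 133. ]
green [527.5 276.  148. ] [531.8 273.8 133. ]
red [526.8 325.9 142. ] [531.  325.9 127. ]
orange [524.4 372.8 142. ] [528.5 374.8 127. ]
[[445.7 183.4  58. ]
 [445.1 416.3  58. ]
 [613.1 183.6  58. ]
 [610.2 422.3  58. ]] [528.5 301.4  58. ]
```

View pics/c3.png

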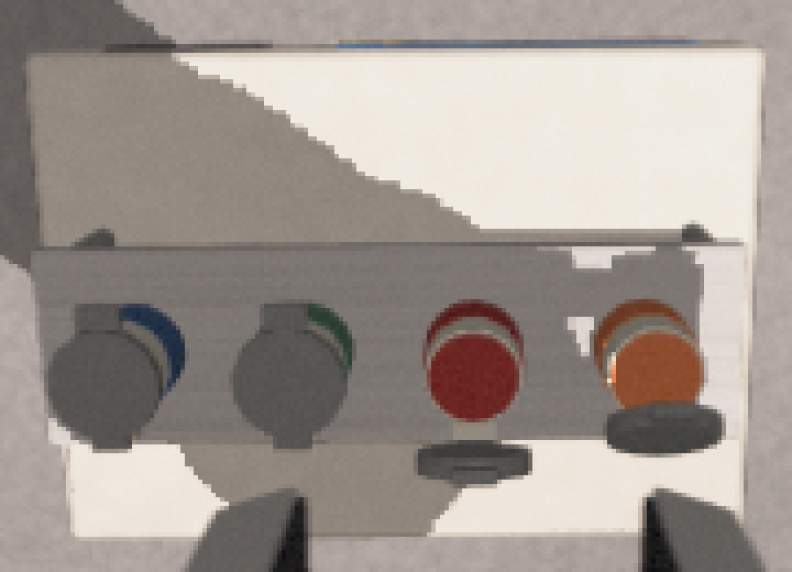

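Call:
jog_arm(
  motion=[
    {"dx":15,"dy":45,"dz":20,"ax":0,"ay":0,"az":0,"fingers":40},
    {"dx":25,"dy":75,"dz":50,"ax":0,"ay":0,"az":0,"fingers":40},
    {"dx":25,"dy":75,"dz":100,"ax":0,"ay":0,"az":0,"fingers":40},
    {"dx":25,"dy":75,"dz":141,"ax":0,"ay":0,"az":0,"fingers":40},
    {"dx":25,"dy":75,"dz":141,"ax":0,"ay":0,"az":0,"fingers":40},
    {"dx":25,"dy":50,"dz":141,"ax":0,"ay":0,"az":0,"fingers":40},
    {"dx":25,"dy":30,"dz":141,"ax":0,"ay":0,"az":0,"fingers":40},
    {"dx":25,"dy":10,"dz":141,"ax":0,"ay":0,"az":0,"fingers":40},
    {"dx":25,"dy":10,"dz":148,"ax":0,"ay":0,"az":0,"fingers":40},
    {"dx":25,"dy":10,"dz":154,"ax":0,"ay":0,"az":0,"fingers":40},
  ],
)

```text
time_s: 7.68
tool_pos: [520.6, 351.4, 177.2]
tool_rot: [2.223, 2.218, 0.002]
force: [-0.7, 0.7, 1.6]
grip_width: 0.399
```

Call:
jog_arm(
  motion=[
    {"dx":0,"dy":0,"dz":2,"ax":0,"ay":0,"az":0,"fingers":40},
    {"dx":0,"dy":0,"dz":4,"ax":0,"ay":0,"az":0,"fingers":40},
  ],
)

```text
time_s: 7.92
tool_pos: [520.5, 351.5, 174.5]
tool_rot: [2.223, 2.218, 0.001]
force: [-12.6, -14.8, 50.5]
grip_width: 0.4
```

Call:
jog_arm(
  motion=[
    {"dx":0,"dy":0,"dz":-30,"ax":0,"ay":0,"az":0,"fingers":40},
    {"dx":0,"dy":-10,"dz":-80,"ax":0,"ay":0,"az":0,"fingers":60},
    {"dx":0,"dy":-20,"dz":-130,"ax":0,"ay":0,"az":0,"fingers":100},
  ],
)

```text
time_s: 8.3
tool_pos: [499.7, 351.3, 303.7]
tool_rot: [-2.223, -2.219, 0.001]
force: [0.6, 0.9, 0.1]
grip_width: 0.574
```

```bash

python3 - <<'E'
from h import *
st(); p=snap("wrist"); c=p["img"][120:250,210:390]; cv2.imwrite("pics/c4.png",cv2.resize(c,None,fx=4,fy=4,interpolation=3))
go([449,47,210],0)
E
```

```text
t 8.3 pos [499.7 351.3 303.7] q [ 0.    0.48 -0.93  1.54  0.39  1.32  0.6 ] F [0.6 0.9 0.1] M [ 0.07 -0.13  0.03] g 0.574
to [449  47 210] d [-306.9  -50.8   98.9] a [ 6.0000e-04 -7.1000e-03  1.5705e+00]  from yaw 89.98 tilt z [ 0.005  0.004 -1.   ]
```

View pics/c4.png

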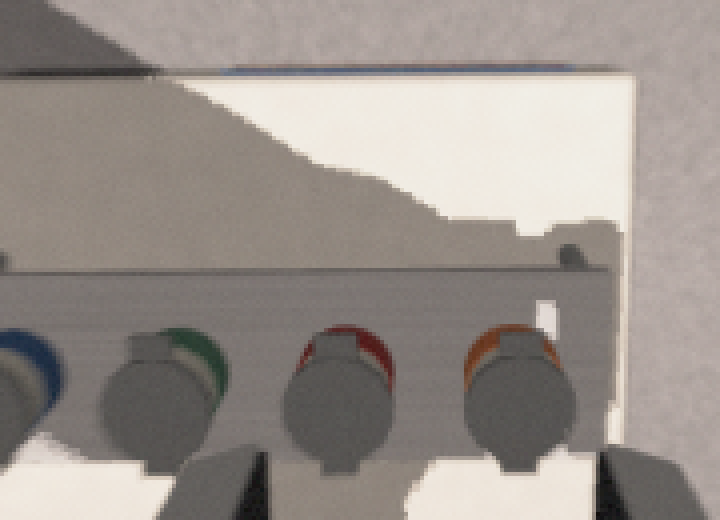

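Call:
jog_arm(
  motion=[
    {"dx":-50,"dy":-10,"dz":0,"ax":0,"ay":0,"az":0.18,"fingers":100},
    {"dx":-100,"dy":-20,"dz":0,"ax":0,"ay":0,"az":0.36,"fingers":100},
    {"dx":-150,"dy":-25,"dz":10,"ax":0,"ay":0,"az":0.54,"fingers":100},
    {"dx":-190,"dy":-30,"dz":25,"ax":0,"ay":0,"az":0.72,"fingers":80},
    {"dx":-230,"dy":-40,"dz":40,"ax":0,"ay":0,"az":0.9,"fingers":70},
    {"dx":-270,"dy":-45,"dz":55,"ax":0,"ay":0,"az":1.08,"fingers":60},
    {"dx":-307,"dy":-51,"dz":70,"ax":0,"ay":0,"az":1.26,"fingers":50},
    {"dx":-307,"dy":-51,"dz":85,"ax":0,"ay":0,"az":1.44,"fingers":50},
    {"dx":-307,"dy":-51,"dz":99,"ax":0,"ay":-0.005,"az":1.5705,"fingers":50},
    {"dx":-307,"dy":-51,"dz":99,"ax":0,"ay":-0.005,"az":1.5705,"fingers":50},
  ],
)

```text
time_s: 9.6
tool_pos: [448.2, 44.5, 202.9]
tool_rot: [3.139, 0.0, -0.007]
force: [0.9, -0.7, 1.1]
grip_width: 0.501
```

```bash

python3 - <<'E'
from h import *
st(); p=snap("wrist"); cv2.imwrite("pics/w5.png",p["img"])
import pickle; pickle.dump(p,open("w5.pkl","wb"))
for r in nets.mark_of("key_red",p)[:2]: print(np.round(r["xy"],1),round(r["confidence"],2),toplane(p,r["xy"],13).round(1))
hsv=cv2.cvtColor(p["img"],cv2.COLOR_BGR2HSV); H=hsv[...,0]
m=(hsv[...,1]>130)&((H<6)|(H>172)); m[300:]=0; m[:,:250]=0; m[:,400:]=0
pts=np.argwhere(m); print(len(pts),pts.min(0),pts.max(0))
c=p["img"][60:260,220:440]; cv2.imwrite("pics/c5.png",cv2.resize(c,None,fx=3,fy=3,interpolation=3))
# predicted bow outline for key at (449.5,47)
for z in (58,94): print(proj(p,[[449.5+a,47+b,z] for a,b in ((-6,15),(6,15),(6,-15),(-6,-15))]).round(1).tolist())
E
```

```text
t 9.6 pos [448.2  44.5 202.9] q [ 0.42  0.18 -0.64  2.04  0.13  0.97 -0.29] F [ 0.9 -0.7  1.1] M [-0.08 -0.09 -0.03] g 0.501
[320.4 183.1] 0.85 [450.2  49.8  13. ]
[486.  206.3] 0.7 [652.8  21.4  13. ]
430 [177 314] [213 326]
[[314.1, 180.6], [325.7, 180.6], [325.5, 208.4], [314.2, 208.4]]
[[313.5, 188.4], [326.6, 188.4], [326.3, 219.5], [313.6, 219.5]]
```

View pics/c5.png

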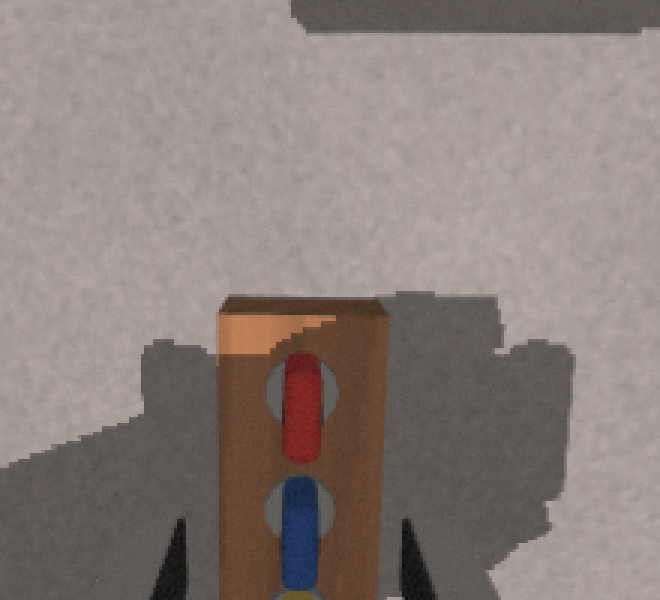

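Call:
jog_arm(
  motion=[
    {"dx":1.6,"dy":-7,"dz":30,"ax":0,"ay":0,"az":0,"fingers":50},
    {"dx":1.6,"dy":-7,"dz":60,"ax":0,"ay":0,"az":0,"fingers":50},
    {"dx":1.6,"dy":-7,"dz":90,"ax":0,"ay":0,"az":0,"fingers":50},
    {"dx":1.6,"dy":-7,"dz":108,"ax":0,"ay":0,"az":0,"fingers":50},
    {"dx":1.6,"dy":-7,"dz":115,"ax":0,"ay":0,"az":0,"fingers":45},
    {"dx":1.6,"dy":-7,"dz":115,"ax":0,"ay":0,"az":0,"fingers":40},
  ],
)

```text
time_s: 10.45
tool_pos: [449.7, 51.3, 88.8]
tool_rot: [3.139, 0.001, -0.005]
force: [0.2, 0.4, -0.3]
grip_width: 0.408
```

```bash

python3 - <<'E'
from h import *
st(); go([449.8,51.5,87],0)
E
```

```text
t 10.45 pos [449.7  51.3  88.8] q [ 0.32  0.38 -0.58  2.13  0.32  0.72 -0.47] F [ 0.2  0.4 -0.3] M [ 0.03 -0.06 -0.03] g 0.408
to [449.8  51.5  87. ] d [ 0.1 -0.2  1.8] a [0.003  0.003  0.0006]  from yaw 0.03 tilt z [-0.003 -0.003 -1.   ]
```

Grip.

Call:
jog_arm(
  motion=[
    {"dx":0,"dy":0,"dz":1.5,"ax":0.003,"ay":0.003,"az":0,"fingers":20},
    {"dx":0,"dy":0,"dz":1.5,"ax":0.003,"ay":0.003,"az":0,"fingers":5},
    {"dx":0,"dy":0,"dz":1.5,"ax":0.003,"ay":0.003,"az":0,"fingers":0},
    {"dx":0,"dy":0,"dz":1.5,"ax":0.003,"ay":0.003,"az":0,"fingers":0},
    {"dx":0,"dy":0,"dz":1.5,"ax":0.003,"ay":0.003,"az":0,"fingers":0},
    {"dx":0,"dy":0,"dz":1.5,"ax":0.003,"ay":0.003,"az":0,"fingers":0},
    {"dx":0,"dy":0,"dz":1.5,"ax":0.003,"ay":0.003,"az":0,"fingers":0},
    {"dx":0,"dy":0,"dz":1.5,"ax":0.003,"ay":0.003,"az":0,"fingers":0},
  ],
)

```text
time_s: 11.45
tool_pos: [449.6, 51.2, 87.2]
tool_rot: [3.141, -0.001, 0.0]
force: [-1.6, -1.3, 7.5]
grip_width: 0.124
```

```bash

python3 - <<'E'
from h import *
st(); 
E
```

```text
t 11.45 pos [449.6  51.2  87.2] q [ 0.32  0.38 -0.58  2.13  0.32  0.71 -0.47] F [-1.6 -1.3  7.5] M [-0.26  0.28  0.02] g 0.124
```

Call:
jog_arm(
  motion=[
    {"dx":0,"dy":0,"dz":-20,"ax":0,"ay":0,"az":0,"fingers":0},
    {"dx":0,"dy":0,"dz":-45,"ax":0,"ay":0,"az":0,"fingers":0},
    {"dx":0,"dy":0,"dz":-80,"ax":0,"ay":0,"az":0,"fingers":0},
    {"dx":2,"dy":15,"dz":-110,"ax":0,"ay":0,"az":0,"fingers":0},
    {"dx":8,"dy":65,"dz":-115,"ax":0,"ay":0,"az":0.05,"fingers":0},
    {"dx":14,"dy":120,"dz":-115,"ax":0,"ay":0,"az":0.1,"fingers":0},
    {"dx":20,"dy":175,"dz":-115,"ax":0,"ay":0,"az":0.15,"fingers":0},
    {"dx":26,"dy":230,"dz":-115,"ax":0,"ay":0,"az":0.2,"fingers":0},
    {"dx":34,"dy":285,"dz":-115,"ax":0,"ay":0,"az":0.244,"fingers":0},
    {"dx":42,"dy":335,"dz":-110,"ax":0,"ay":0,"az":0.244,"fingers":0},
  ],
)

```text
time_s: 12.7
tool_pos: [491.3, -285.8, 197.2]
tool_rot: [3.117, -0.385, 0.0]
force: [1.5, 0.6, -0.9]
grip_width: 0.122
```

Call:
jog_arm(
  motion=[
    {"dx":-7,"dy":20,"dz":5,"ax":0,"ay":0,"az":0,"fingers":0},
    {"dx":-8,"dy":31,"dz":15,"ax":0,"ay":0,"az":0,"fingers":0},
    {"dx":-8,"dy":31,"dz":22,"ax":0,"ay":0,"az":0,"fingers":0},
    {"dx":-8,"dy":31,"dz":22,"ax":0,"ay":0,"az":0,"fingers":0},
  ],
)

```text
time_s: 13.2
tool_pos: [476.2, -310.6, 174.5]
tool_rot: [-3.118, 0.381, 0.001]
force: [0.6, 0.2, -0.6]
grip_width: 0.127
```

```bash

python3 - <<'E'
from h import *
st(); p=snap("wrist"); import pickle; pickle.dump(p,open("w6.pkl","wb"))
cv2.imwrite("pics/w6.png",p["img"])
s=arm.observe(); T=np.array(s["tool_pos"])
print("tcp",proj(p,[T,T-[0,0,69]]).round(1).tolist(),"keyway",proj(p,[[491.6,-315.5,79]]).round(1))
for t in ("keyway","key_red"):
    for r in nets.mark_of(t,p)[:2]: print(t,np.round(r["xy"],1),round(r["confidence"],2),toplane(p,r["xy"],79 if t=="keyway" else T[2]-69).round(1))
go([491.6,-315.5,164],-14)
E
```

```text
t 13.2 pos [ 476.2 -310.6  174.5] q [ 0.83  0.4  -0.39  1.8   0.18  0.97  0.13] F [ 0.6  0.2 -0.6] M [-0.04 -0.08  0.03] g 0.127
tcp [[318.4, 261.0], [318.2, 221.3]] keyway [[336.1 212.4]]
keyway [542.1 123. ] 0.75 [ 675.1 -280.9   79. ]
keyway [336.9 208.6] 0.7 [ 493.1 -312.2   79. ]
key_red [317.5 220.7] 0.68 [ 476.  -310.1  105.9]
to [ 491.6 -315.5  164. ] d [15.7  0.6 11.3] a [ 0.0002 -0.0003  0.001 ]  from yaw -13.94 tilt z [ 0. -0. -1.]
```

View pics/w6.png

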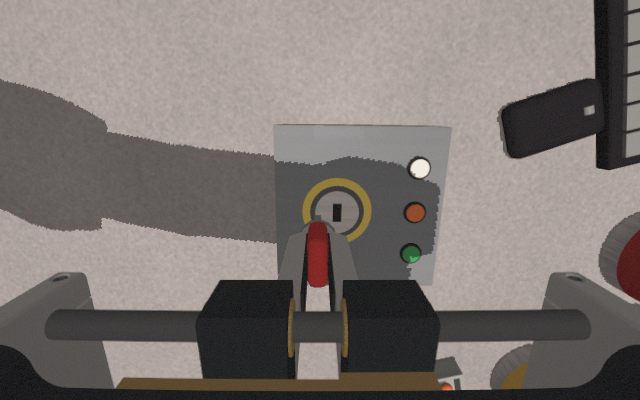

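```bash

python3 - <<'E'
from h import *
import pickle; p=pickle.load(open("w6.pkl","rb")); T=np.array([476.2,-310.6,174.5]); th=np.radians(-13.94); Y=np.array([-np.sin(th),np.cos(th),0]); X=np.array([np.cos(th),np.sin(th),0])
im=p["img"]; g=im.max(2)<45; g[:198]=0;g[222:]=0;g[:,:328]=0;g[:,346:]=0
pts=np.argwhere(g)[:,::-1].astype(float); W=np.array([toplane(p,a,79)[:2] for a in pts]); w,v=np.linalg.eigh(np.cov(W.T)); print("slot",W.mean(0),np.degrees(np.arctan2(-v[0,1]*np.sign(v[1,1]),abs(v[1,1]))),len(W))
h=cv2.cvtColor(im,cv2.COLOR_BGR2HSV); y=(h[...,0]>20)&(h[...,0]<35)&(h[...,1]>120); y[:170]=0;y[250:]=0;y[:,:295]=0;y[:,380:]=0
W=np.array([toplane(p,a.astype(float),79)[:2] for a in np.argwhere(y)[:,::-1]]); print(cv2.fitEllipse(cv2.convexHull(W.astype(np.float32))))
r=(h[...,1]>130)&((h[...,0]<6)|(h[...,0]>172)); r[:200]=0;r[295:]=0;r[:,:295]=0;r[:,345:]=0
q=np.argwhere(r); print("red rows/cols",q.min(0),q.max(0))
for z in (-29,7): print(z,[proj(p,[T+Y*(15+o)+[0,0,z] for o in (-2,0,2)]).round(1).tolist()],[proj(p,[T+Y*(-15+o)+[0,0,z] for o in (0,2)]).round(1).tolist()])
print("collar north", proj(p,[T+Y*13+[0,0,-29],T+Y*13+[0,0,-37]]).round(1).tolist())
c=im[190:300,270:370]; cv2.imwrite("pics/c6.png",cv2.resize(c,None,fx=5,fy=5,interpolation=3))
E
```

```text
slot [ 491.87930103 -315.36430474] -14.579979936839928 125
((492.190673828125, -314.6620178222656), (60.74138259887695, 61.104461669921875), 30.58525276184082)
red rows/cols [222 307] [286 328]
-29 [[[317.9, 222.4], [317.9, 219.5], [317.9, 216.6]]] [[[317.9, 261.1], [317.9, 258.5]]]
7 [[[317.9, 244.6], [318.0, 241.2], [318.0, 237.8]]] [[[317.9, 290.3], [317.9, 287.2]]]
collar north [[317.9, 222.4], [317.9, 218.5]]
```

View pics/c6.png

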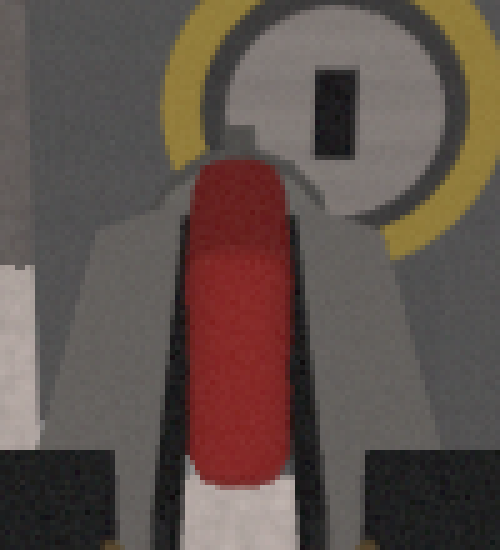

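Call:
jog_arm(
  motion=[
    {"dx":8,"dy":0.2,"dz":0,"ax":0,"ay":0,"az":0.005,"fingers":0},
    {"dx":16.4,"dy":0.2,"dz":0,"ax":0,"ay":0,"az":0.005,"fingers":0},
    {"dx":16.4,"dy":0.2,"dz":12,"ax":0,"ay":0,"az":0.005,"fingers":0},
    {"dx":16.4,"dy":0.2,"dz":20,"ax":0,"ay":0,"az":0.005,"fingers":0},
    {"dx":16.4,"dy":0.2,"dz":20,"ax":0,"ay":0,"az":0.005,"fingers":0},
  ],
)

```text
time_s: 13.98
tool_pos: [491.3, -315.8, 153.9]
tool_rot: [-3.117, 0.391, 0.003]
force: [-0.6, 1.3, -0.8]
grip_width: 0.126
```

```bash

python3 - <<'E'
from h import *
st(); go([491.9,-314.9,154],-14.2)
E
```

```text
t 13.975 pos [ 491.3 -315.8  153.9] q [ 0.81  0.46 -0.38  1.78  0.2   0.95  0.1 ] F [-0.6  1.3 -0.8] M [-0.04  0.   -0.01] g 0.126
to [ 491.9 -314.9  154. ] d [ 0.4 -1.  -0.1] a [-0.0004  0.0019 -0.0017]  from yaw -14.3 tilt z [-0.002  0.001 -1.   ]
```

Call:
jog_arm(
  motion=[
    {"dx":0.4,"dy":-0.8,"dz":3,"ax":0,"ay":0,"az":0,"fingers":0},
    {"dx":0.4,"dy":-0.8,"dz":6,"ax":0,"ay":0,"az":0,"fingers":0},
    {"dx":0.4,"dy":-0.8,"dz":9,"ax":0,"ay":0,"az":0,"fingers":0},
    {"dx":0.4,"dy":-0.8,"dz":12,"ax":0,"ay":0,"az":0,"fingers":0},
    {"dx":0.4,"dy":-0.8,"dz":12,"ax":0,"ay":0,"az":0,"fingers":0},
  ],
)

```text
time_s: 14.6
tool_pos: [492.3, -315.3, 142.7]
tool_rot: [3.117, -0.391, -0.001]
force: [1.0, 0.7, -0.3]
grip_width: 0.125
```

Call:
jog_arm(
  motion=[
    {"dx":0,"dy":0,"dz":3,"ax":0,"ay":0,"az":0,"fingers":0},
    {"dx":0,"dy":0,"dz":6,"ax":0,"ay":0,"az":0.03,"fingers":0},
    {"dx":0,"dy":0,"dz":8,"ax":0,"ay":0,"az":-0.03,"fingers":0},
    {"dx":0,"dy":0,"dz":10,"ax":0,"ay":0,"az":0.03,"fingers":0},
    {"dx":0,"dy":0,"dz":12,"ax":0,"ay":0,"az":-0.03,"fingers":0},
    {"dx":0,"dy":0,"dz":12,"ax":0,"ay":0,"az":0,"fingers":0},
  ],
)

```text
time_s: 15.35
tool_pos: [492.2, -316.1, 130.9]
tool_rot: [3.116, -0.395, -0.0]
force: [-2.4, -4.9, -0.6]
grip_width: 0.124
```

Call:
jog_arm(
  motion=[
    {"dx":-0.2,"dy":0.6,"dz":2,"ax":0,"ay":0,"az":0.03,"fingers":0},
    {"dx":-0.2,"dy":0.6,"dz":4,"ax":0,"ay":0,"az":-0.03,"fingers":0},
    {"dx":-0.2,"dy":0.6,"dz":6,"ax":0,"ay":0,"az":0.03,"fingers":0},
    {"dx":-0.2,"dy":0.6,"dz":8,"ax":0,"ay":0,"az":-0.03,"fingers":0},
    {"dx":-0.2,"dy":0.6,"dz":10,"ax":0,"ay":0,"az":0.03,"fingers":0},
    {"dx":-0.2,"dy":0.6,"dz":12,"ax":0,"ay":0,"az":-0.03,"fingers":0},
    {"dx":-0.2,"dy":0.6,"dz":13,"ax":0,"ay":0,"az":0,"fingers":0},
  ],
)

```text
time_s: 16.23
tool_pos: [492.1, -315.5, 117.8]
tool_rot: [-3.116, 0.396, 0.001]
force: [0.4, 0.7, 2.4]
grip_width: 0.128
```

Call:
jog_arm(
  motion=[
    {"dx":0,"dy":0,"dz":1,"ax":0,"ay":0,"az":0.03,"fingers":0},
    {"dx":0,"dy":0,"dz":2,"ax":0,"ay":0,"az":-0.03,"fingers":0},
    {"dx":0,"dy":0,"dz":3,"ax":0,"ay":0,"az":0,"fingers":0},
    {"dx":0,"dy":0,"dz":3,"ax":0,"ay":0,"az":0,"fingers":0},
  ],
)

```text
time_s: 16.73
tool_pos: [492.4, -315.6, 116.1]
tool_rot: [3.116, -0.396, 0.0]
force: [-6.4, 5.3, 22.3]
grip_width: 0.127
```

```bash

python3 - <<'E'
from h import *
st(); p=snap("wrist"); import pickle; pickle.dump(p,open("w7.pkl","wb"))
cv2.imwrite("pics/c7.png",cv2.resize(p["img"][160:320,220:420],None,fx=3.5,fy=3.5,interpolation=3))
E
```

```text
t 16.725 pos [ 492.4 -315.6  116.1] q [ 0.8   0.5  -0.36  1.8   0.22  0.88  0.08] F [-6.4  5.3 22.3] M [1.35 1.71 0.  ] g 0.127
```

View pics/c7.png

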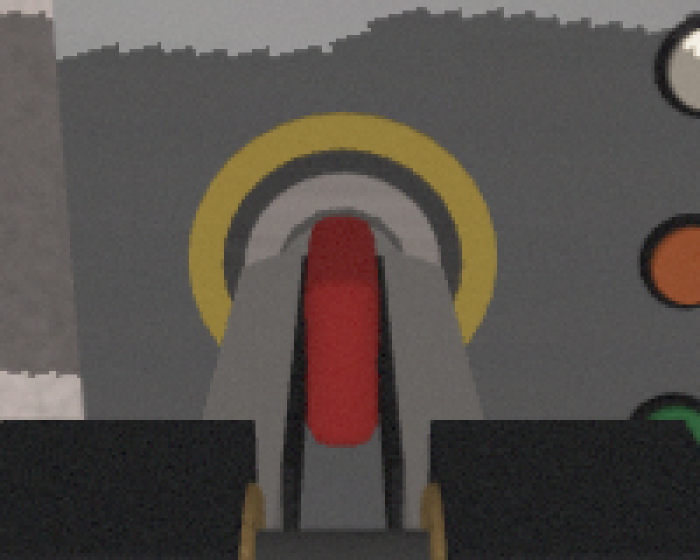

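Call:
jog_arm(
  motion=[
    {"dx":0,"dy":0,"dz":0,"ax":0,"ay":0,"az":0.1,"fingers":0},
    {"dx":0,"dy":0,"dz":0,"ax":0,"ay":0,"az":0.27,"fingers":0},
    {"dx":0,"dy":0,"dz":0,"ax":0,"ay":0,"az":0.44,"fingers":0},
    {"dx":0,"dy":0,"dz":0,"ax":0,"ay":0,"az":0.61,"fingers":0},
    {"dx":0,"dy":0,"dz":0,"ax":0,"ay":0,"az":0.78,"fingers":0},
    {"dx":0,"dy":0,"dz":0,"ax":0,"ay":0,"az":0.95,"fingers":0},
    {"dx":0,"dy":0,"dz":0,"ax":0,"ay":0,"az":1.12,"fingers":0},
    {"dx":0,"dy":0,"dz":0,"ax":0,"ay":0,"az":1.29,"fingers":0},
    {"dx":0,"dy":0,"dz":0,"ax":0,"ay":0,"az":1.46,"fingers":0},
    {"dx":0,"dy":0,"dz":0,"ax":0,"ay":0,"az":1.6,"fingers":0},
  ],
)

```text
time_s: 18.02
tool_pos: [492.3, -315.1, 116.1]
tool_rot: [-1.882, 2.515, 0.001]
force: [-4.9, 6.8, 21.5]
grip_width: 0.126
```

```bash

python3 - <<'E'
from h import *
st(); go([492,-315.3,116],-104)
E
```

```text
t 18.025 pos [ 492.3 -315.1  116.1] q [ 0.52  0.48  0.    1.81 -0.    0.85 -1.34] F [-4.9  6.8 21.5] M [1.67 1.59 0.12] g 0.126
to [ 492.  -315.3  116. ] d [0.3 0.3 0.1] a [ 0.0001  0.0006 -0.0419]  from yaw -106.4 tilt z [ 0.     0.001 -1.   ]
```

Call:
jog_arm(
  motion=[
    {"dx":0,"dy":0,"dz":0,"ax":0,"ay":0,"az":0.06,"fingers":0},
    {"dx":0,"dy":0,"dz":0,"ax":0,"ay":0,"az":0.12,"fingers":0},
    {"dx":0,"dy":0,"dz":0,"ax":0,"ay":0,"az":0.12,"fingers":0},
    {"dx":0,"dy":0,"dz":0,"ax":0,"ay":0,"az":0.12,"fingers":0},
  ],
)

```text
time_s: 18.52
tool_pos: [492.6, -315.2, 116.1]
tool_rot: [-1.734, 2.619, -0.0]
force: [-4.9, 6.9, 20.8]
grip_width: 0.13
```

```bash

python3 - <<'E'
from h import *
st(); go([492,-315.3,116],-104)
p=snap("wrist"); h=cv2.cvtColor(p["img"],cv2.COLOR_BGR2HSV); r=(h[...,1]>130)&((h[...,0]<6)|(h[...,0]>172)); r[:200]=0;r[295:]=0;r[:,:290]=0;r[:,350:]=0
q=np.argwhere(r); print(q.min(0),q.max(0),len(q))
c=q[:,::-1].astype(np.float32); print(cv2.minAreaRect(c), np.linalg.eigh(np.cov(c.T))[1][:,1])
import pickle; p=pickle.load(open("w7.pkl","rb")); h=cv2.cvtColor(p["img"],cv2.COLOR_BGR2HSV); r=(h[...,1]>130)&((h[...,0]<6)|(h[...,0]>172)); r[:200]=0;r[295:]=0;r[:,:290]=0;r[:,350:]=0
c=np.argwhere(r)[:,::-1].astype(np.float32); print(c.min(0),c.max(0),cv2.minAreaRect(c), np.linalg.eigh(np.cov(c.T))[1][:,1])
E
```

```text
t 18.525 pos [ 492.6 -315.2  116.1] q [ 0.5   0.48  0.03  1.81 -0.02  0.85 -1.44] F [-4.9  6.9 20.8] M [1.89 1.28 0.16] g 0.13
to [ 492.  -315.3  116. ] d [0.3 0.5 0.1] a [-0.0005  0.0005 -0.1567]  from yaw -112.98 tilt z [ 0.001  0.    -1.   ]
[222 307] [287 328] 1298
((317.5, 254.5), (65.0, 21.0), 90.0) [0.0015741  0.99999876]
[307. 222.] [328. 286.] ((317.5, 254.0), (64.0, 21.0), 90.0) [-8.03588268e-04  9.99999677e-01]
```

```bash
python3 -c "
from h import *
st(); print(workorder.finish_job()); st()"
```

```text
t 18.575 pos [ 492.6 -315.2  116.1] q [ 0.5   0.48  0.03  1.81 -0.02  0.85 -1.44] F [-4.4  6.  20.9] M [1.87 1.29 0.1 ] g 0.127
the job is handed in; nothing more can be done
None
the job is handed in; nothing more can be done
```

I closed both open caps (red and orange tubes), moved the red key into the switch, turned it clockwise, and handed the job in at 18.6 s with the fingers still gripping and holding it. No verdict was reported.

- **Caps:** I pressed both shut at once with the two fingertips. The force peaked at about 50 N on the fingers, and a close-up afterwards showed all of the caps in view lying flat. The far edge of the blue tube's cap was cut off in that picture.
- **Key home:** The tool stopped at 116.1 mm, where I expected 116, with a downward push of about 22 N. The wrist picture showed the collar on the switch face.
- **Turn:** The tool turned 1.72 rad after the key was home. The red bow did not move in the fingers (about 0.1°), so allowing 0.1 rad of play puts the switch near its 1.60 stop. I could not read the switch angle itself.
- **Not confirmed:** The turning moment at the end was small and noisy (0.10–0.16 N m), so it does not prove the stop was reached.
- **Not checked again:** I took no last picture of the other keys, tin, tape, screwdriver and mouse. The planned paths passed clear of them and no unexpected contact force appeared.

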